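# Open the counterweighted arm and load the holding jig

### The arm

A 6-joint arm with a two-finger parallel gripper is mounted at the origin on the work surface. World frame = base frame: x ahead of the robot, y to its left, z up, the work surface at z = 0. Lengths are in m, angles in rad, forces in N, time in s.
With the tool pointing down it reaches from about 0.375 to 0.975 m from the base axis. Payload 3.8 kg.
Tool frame: the origin (TCP) lies on the centre line of the jaws, within the pads' length; the fingertips stand 14 mm ahead of it and the grasp point (between the pads) lies 5 mm behind it; z points along the fingers, y is the line along which they close (so a half turn about z gives the same grasp; the last joint's range is limited). The gripper opens to 85 mm and grips with 20 to 120 N. Pads are 22 mm wide; open, the fingers measure 114 mm over their backs; the gripper's body (76 mm by 85 mm) begins 54 mm behind the grasp point. The pads swing forward as they close: fully open they stand 13 mm farther back than shut.
Start: joints at [-1.32, 0.264, 1.604, -0, 1.274, -0.037], TCP at [0.192, -0.647, 0.245] pointing down, gripper open.
Joint ranges: [-2.63, 2.63], [-0.94, 2.18], [0.31, 2.57], [-1.31, 4.45], [0, 2.66], [-2.55, 2.55]. Speed limits (rad/s): [2.57, 2.57, 3.14, 3.14, 3.14, 3.14].

### API

Orientations are given as a rotation vector (axis times angle).
In Python, from workcell import bot, eyes, spot_in gives the robot as it stands.
- The arm moves only by the tool carry_out, never from a script. Its argument "series" is text: rows parted by semicolons, each of 4 numbers parted by spaces: the shift along the world's x, y, z in m, then the turn about the world's z in degrees. In form: tx ty tz roll; .... A call has 1 to 20 rows; each row shifts and turns the commanded pose from where the row before left it; what a row does not reach is not made up. A row lasts 1/8 s, in which the tool goes at most 62.5 mm and 10.7 degrees, less where a joint would pass 70% of its speed; a pose out of reach is approached as far as the arm can. A call is refused whole if a number of a shift passes 0.0625 or a number of a turn 10.7, either way. A call with a gripper value outside its range is refused whole. "jaw" is the gripper command: -1 is shut, 1 is fully open, values between are in proportion, set as the call begins (left out, the last holds). The fingers move at their own pace and stop on an object; "grip_force" is the grip in N (left out, the last holds). Time passes only in rows, so rows that do not move let the fingers close. It gives the time, the measured TCP pose, the force, the opening and the grip force at its end, in the units of the state.
- bot.read_state(): the state, without advancing time (a new reading comes with each control period).
- eyes.read_camera(name): name is "scene" or "top" or "wrist"; returns (picture, depth): 480x640x3 uint8, blue, green, red; 480x640 float32, m along the optical axis (not along the pixel's ray), 0 where there is no reading.
- eyes.get_calibration(name): a dict with "K" (3x3 intrinsics, pixels), "distortion" ([k1, k2, p1, p2, k3] as OpenCV has them; the pictures are not rectified), "position" and "rotation" of the camera in the world; the wrist camera has in their place "T_tool_cam" (4x4, takes a point from camera to tool coordinates, whose origin is the TCP and whose axes are the flange's). Camera axes: x right, y down, z forward; pixel columns grow to the right and rows downward; lengths in m; the calibration is good to about 2 mm. A picture is of the moment at which its call begins: read the wrist's pose just before it. get_calibration takes no time and is no camera call.
- bot.finish_job(): hands the job in; it is judged then, once.
Trained networks look in the newest picture that a camera, given by its name, has taken for a name from the list of things; names that differ only in an ending like _2 or _b are one class to them, and where a whole thing is asked for, a point or a joint stands for the part that bears it (a point fixed in the world has none). Each returns a list of dicts, best first, with "score" (0 to 1); they miss things now and then, are a little off and sometimes report something else, mostly with a low value. They report only what shows in the picture. A call takes as long as a camera call.
- spot_in(camera, target): "rect" ([centre column, centre row, width, height] in pixels, round what is visible of it).
The state is a dict: "time": time; "q": joint angles; "joint_vel": joint speeds; "joint_torque": joint torques, N m; "tool_pos": TCP position; "tcp_rot": TCP orientation; "wrist_force": force on the tool from outside, world axes, zero at the start; "torque": the same for the moment, N m; "width": opening from 0.0 (shut) to 1.0 (fully open); "grip_force": force on a finger pad.
Only numpy, scipy, OpenCV 4.12 (cv2) and the standard library are available. Lean on these libraries where they do the work, as an engineer would, in place of code of your own. Each camera call takes 0.05 s, during which the arm holds its last target. There are 200 camera calls.

### The job

Load the holding jig: with the fingers, push the red-ball arm up past its balance point so that it stays raised by itself, and after that push the wooden block along the channel, under the raised arm, until it is fully home against the red back stop. Only push: do not grip the ball or the block, do not lift or tip the block and do not fling the arm. Leave the arm raised and everything else on the bench where it is.

Things in the scene. Friction and masses are not known exactly. Their poses are not given: they have to be found in the camera images.
- jig: plywood-bedded holding jig fixed to the table, 370 x 150 mm, bed 12 mm thick. Origin: on the table straight under the arm's hinge. x runs along the channel, away from the robot, towards the hinge; z is up. Bed from x = -300 to +70 mm. Two aluminium rails (x = -280 to -40 mm, tops 32 mm above the table, inner faces at y = +-43 mm) form the channel.
- stop (a point): middle of the near face of the red back stop that closes the far end of the channel, at x = -40 mm of the jig, 32 mm above the table; the stop is 86 mm wide, its top 52 mm above the table. Two blue cheeks behind it carry the hinge.
- hinge (a point): point on the arm's hinge axis, 85 mm above the table over the jig's origin; the axis is level and runs along the jig's y. A brass counterweight (52 mm across) sits on the arm just behind it.
- swingarm (a joint): arm angle, rad: 0 lowered, 1.134 raised (a stop at each). Steel bar, 18 mm thick, from the hinge towards the robot, red ball at its end; slopes 25 degrees up to the ball at 0, upright at 1.134. It swings in the jig's x-z plane, ball rising and going away from the robot. Balance is near 0.55 rad: below, it falls back; well past it, it falls on to the raised stop and stays. Takes 1 to 3 N at the ball.
- foot (a point): centre of the underside of the rubber foot, 28 mm across, on a stem under the bar. Arm lowered: at x = -91 mm of the jig, 19 mm above the table, barring the channel. Arm raised: clear of it, more than 115 mm above the table.
- ball (a point): centre of the red ball, 40 mm across, at the arm's end, 220 mm from the hinge axis; 178 mm above the table when lowered, 305 mm when raised
- block: dark wooden block with a leather-brown top, 120 mm (its x, along the channel) x 80 mm x 35 mm high, 0.2 to 0.45 kg, loose on the bed in the near part of the channel. Origin: centre of its underside, 12 mm above the table. Fully home, its far face touches the back stop and its origin is at x = -100 mm of the jig.
- mallet: hammer with a wooden handle, lying flat, loose, leave alone (origin: its middle, underside)
- awl: awl with a red handle, like a screwdriver, lying flat, loose, leave alone (origin: its middle, underside)
- spool_a: red thread spool, 52 mm across, 70 mm tall, standing loose, leave alone (origin: centre of its underside)
- spool_b: blue thread spool, same size, leave alone (origin: centre of its underside)
- spool_c: brown thread spool, same size, leave alone (origin: centre of its underside)
- glue: orange can with a pale label and top, 60 mm across, 130 mm tall, loose, leave alone (origin: centre of its underside)
- mug: white mug, 80 mm across, 90 mm tall, loose, leave alone (origin: centre of its underside)

How it is judged:
On the way, in this order (a step that is already met when the one before it is completed fails the run):
1. the arm stays raised by itself, untouched, with the block not yet home (value of joint swingarm above 1.05 rad and contact force between each of the fingers, the arm and swingarm below 0.1 N and x of block in the frame of jig below -0.12 m), for 0.3 s.
2. the block is home against the back stop, the arm still raised (value of joint swingarm above 1.05 rad and x of block in the frame of jig above -0.104 m and z of block in the frame of jig below 0.016 m and angle between the x axis of block and the x axis of jig, either way round below 0.08 rad), for 0.2 s.
At the end, for the whole second after the job is handed in: The arm is at rest above 1.05 rad (stop at 1.134), and the block lies flat on the bed, at rest, within 4 mm of the back stop (all of step 2 and velocity of joint swingarm between -0.05 and 0.05 rad/s and linear speed of block below 0.01 m/s); the robot touches nothing.
It fails at once if the block is lifted or tipped instead of being pushed along the channel (z of block in the frame of jig above 0.024 m or angle between block's own z axis and vertical above 0.2 rad).
It fails at once if the block is taken between the fingers (x of the grasp point in the frame of block between -0.056 and 0.056 m and y of the grasp point in the frame of block between -0.036 and 0.036 m and z of the grasp point in the frame of block below 0.032 m).
It fails at once if the red ball is taken between the fingers (distance between the grasp point and ball below 0.014 m).
It fails at once if the arm is flung (faster than 3 rad/s) (velocity of joint swingarm above 3 rad/s or velocity of joint swingarm below -3 rad/s).
It fails at once if another loose thing is moved more than 30 mm (distance of any of mallet, awl, spool_a, spool_b, spool_c, glue, mug from where it was at the start of the episode above 0.03 m).
It also fails if it takes over 48 s, if anything falls off the work surface, if the arm or the gripper's body presses on something with over 40 N, if the wrist force passes 120 N, or if a joint passes its speed limit or range.

## Working session

There is one attempt and no reset: what is moved stays moved. The work goes in short steps, Python scripts to look and compute and a tool call to move; the robot and the scene stay as the last step left them, time stands still between calls to the robot, and variables do not carry over. Pictures are saved under pics/ and viewed, at most 10 in all, crops included, and the job is handed in when it is done.

Besides the shell and the picture viewer there is one more tool, called after ">>>" by a JSON object that holds its "fn" and its "kwargs". carry_out: Moves the arm, as the interface text tells. Its arguments: {"type":"object","properties":{"series":{"type":"string"},"jaw":{"type":"number"},"grip_force":{"type":"number"}},"required":["series"]}

```bash
mkdir -p pics
cat > h.py <<'E'
import numpy as np,cv2
from workcell import bot,eyes,spot_in
from scipy.spatial.transform import Rotation as R
def world(cam,uv,depth):
    c=eyes.get_calibration(cam);K=np.array(c["K"]);d=np.array(c["distortion"])
    n=cv2.undistortPoints(np.array(uv,float).reshape(-1,1,2),K,d).reshape(-1,2)
    p=np.c_[n,np.ones(len(n))]*np.array(depth,float).reshape(-1,1)
    return p@np.array(c["rotation"]).reshape(3,3).T+np.array(c["position"])
E
python3 - <<'E'
from h import *
print(bot.read_state())
for n in("scene","top"):
    p,d=eyes.read_camera(n);cv2.imwrite(f"pics/{n}0.png",p);np.save(n+"_d.npy",d);np.save(n+"_p.npy",p)
    c=eyes.get_calibration(n);print(n,c["position"],np.array(c["rotation"]).round(3).tolist())
    for t in["jig","stop","hinge","swingarm","foot","ball","block","mallet","awl","spool_a","glue","mug"]:
        try:r=spot_in(n,t)
        except Exception as e: print(t,e);continue
        for k in r[:3]:
            u=np.round(k["rect"],0); z=d[int(u[1]),int(u[0])]
            print(t,round(k["score"],2),u,world(n,u[:2],[z])[0].round(3) if z else None)
E
```

```text
{'time': 0.0, 'q': array([-1.31988129e+00,  2.64795553e-01,  1.60541216e+00, -9.96248320e-06,
        1.27372261e+00, -3.68949873e-02]), 'joint_vel': array([ 8.01463815e-04,  6.45162382e-05,  7.15473254e-04,  5.95477883e-04,
       -1.59201755e-03,  8.66367424e-04]), 'joint_torque': array([-2.47629441e-04, -5.15113342e+01, -3.67320693e+01, -7.91535695e-05,
        1.31642295e-02, -1.32959798e-05]), 'tool_pos': array([ 0.19141862, -0.64653173,  0.24391284]), 'tcp_rot': array([-3.10681973e+00, -4.50203535e-01,  4.06763454e-04]), 'wrist_force': array([-0.60300389,  0.4251614 ,  0.46999328]), 'torque': array([-0.08423839, -0.01900576, -0.02649793]), 'grip_force': 0.0, 'width': 0.9982208643764011}
scene [1.17836992 0.62298148 1.24779522] [-0.962, -2.586, 0.899]Traceback (most recent call last):
  File "<stdin>", line 11, in <module>
  File "h.py", line 8, in world
    return p@np.array(c["rotation"]).reshape(3,3).T+np.array(c["position"])
             ~~~~~~~~~~~~~~~~~~~~~~~~~~~~~~~^^^^^
ValueError: cannot reshape array of size 3 into shape (3,3)
```

```bash
sed -i 's/np.array(c\["rotation"\]).reshape(3,3).T/R.from_rotvec(c["rotation"]).as_matrix().T/' h.py
python3 - <<'E'
from h import *
for n in("scene","top"):
    p,d=eyes.read_camera(n);cv2.imwrite(f"pics/{n}0.png",p);np.save(n+"_d.npy",d);np.save(n+"_p.npy",p)
    c=eyes.get_calibration(n);print(n,c["position"],R.from_rotvec(c["rotation"]).as_matrix()[:,2])
    for t in["jig","stop","hinge","swingarm","foot","ball","block","mallet","awl","spool_a","glue","mug"]:
        try:r=spot_in(n,t)
        except Exception as e: print(t,e);continue
        for k in r[:3]:
            u=np.round(k["rect"],0); z=d[int(u[1]),int(u[0])]
            print(t,round(k["score"],2),u,world(n,u[:2],[z])[0].round(3) if z else None)
print(bot.read_state()["time"])
E
```

```text
scene [1.17836992 0.62298148 1.24779522] [-0.41404094 -0.46561406 -0.78215961]
jig 0.68 [306. 282. 113. 134.] [ 0.677 -0.018  0.034]
stop 0.72 [308. 281. 117. 128.] [ 0.661 -0.029  0.011]
hinge 0.81 [304. 280. 117. 130.] [ 0.685 -0.016  0.054]
hinge 0.41 [491. 347.  86.  72.] [0.444 0.433 0.023]
swingarm 0.85 [296. 264.  71.  99.] [ 0.659 -0.083  0.032]
foot 0.73 [297. 264.  67.  99.] [ 0.699 -0.025  0.13 ]
ball 0.57 [295. 261.  66. 100.] [ 0.647 -0.104  0.014]
ball 0.47 [241. 233.  18.  31.] [ 0.72  -0.256  0.057]
ball 0.41 [314. 165.  25.  24.] [ 0.36  -0.359  0.024]
block 0.79 [324. 261.  38.  44.] [ 0.602 -0.03   0.05 ]
mallet 0.68 [490. 347.  83.  67.] [0.446 0.431 0.023]
mallet 0.53 [295. 262.  71.  96.] [ 0.648 -0.103  0.01 ]
awl 0.55 [304. 173.  47.  35.] [ 0.404 -0.358  0.017]
spool_a 0.65 [386. 372.  30.  32.] [0.712 0.319 0.071]
spool_a 0.62 [267. 204.  21.  29.] [ 0.591 -0.305  0.045]
spool_a 0.47 [315. 168.  23.  21.] [ 0.363 -0.351  0.018]
glue 0.8 [252. 154.  19.  38.] [ 0.525 -0.463  0.099]
mug 0.7 [430. 374.  36.  53.] [0.607 0.377 0.005]
mug 0.55 [305. 282. 114. 136
[... 344 characters left out ...]
. 180.  50. 115.] [ 0.699 -0.02   0.131]
ball 0.8 [310. 182.  51. 120.] [ 0.694 -0.015  0.133]
block 0.83 [322. 232.  48.  59.] [ 0.573 -0.043  0.196]
block 0.74 [176. 184.  27.  30.] [0.698 0.301 0.068]
mallet 0.81 [132. 306.  38. 114.] [0.41  0.412 0.003]
awl 0.61 [454. 311.  11.  82.] [ 0.41  -0.361  0.031]
awl 0.59 [420. 184.  30.  26.] [ 0.705 -0.273  0.077]
spool_a 0.95 [419. 184.  28.  26.] [ 0.707 -0.272  0.067]
spool_a 0.86 [438. 237.  29.  25.] [ 0.58  -0.313  0.081]
spool_a 0.59 [177. 184.  31.  33.] [0.697 0.298 0.072]
glue 0.65 [311. 182.  48. 112.] [ 0.694 -0.017  0.133]
glue 0.6 [514. 267.  40.  25.] [ 0.509 -0.475  0.131]
mug 0.64 [143. 216.  43.  43.] [0.629 0.394 0.008]
1.4
```

View pics/scene0.png

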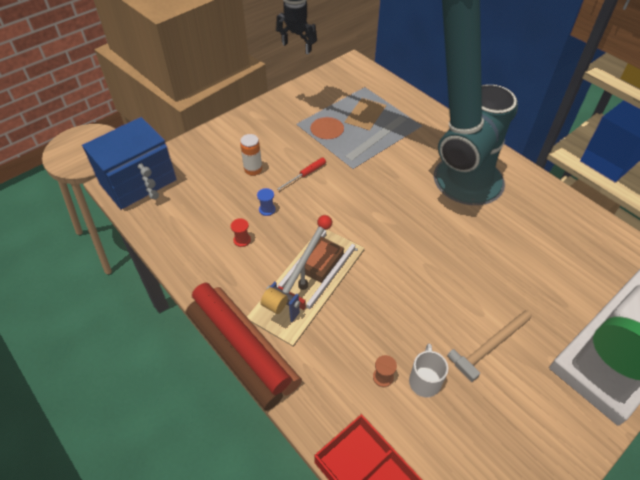

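View pics/top0.png

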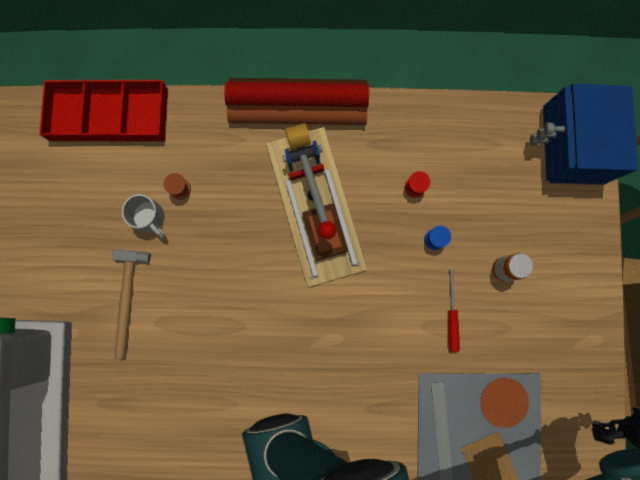

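The scene view shows the jig in the middle with the arm lowered, and the ball at (325,222). In the top view the bed corners are near (267,143), (325,128), (365,269) and (308,284), the ball is at (327,230) and the block at (325,232).

```bash
cat >> h.py <<'E'
def plane(cam,uv,z):
    c=eyes.get_calibration(cam);a=world(cam,uv,np.ones(len(uv)));o=np.array(c["position"])
    v=a-o; return o+v*((z-o[2])/v[:,2])[:,None]
E
python3 - <<'E'
from h import *
c=plane("top",np.array([[267,143],[325,128],[365,269],[308,284]]),0.012);print(c.round(3))
x1=(c[0]+c[1])/2;x0=(c[3]+c[2])/2
print("len",np.linalg.norm(x1-x0),np.linalg.norm(c[0]-c[1]),"yaw",np.degrees(np.arctan2(*(x1-x0)[1::-1])))
for n in("scene","top"):
    p=np.load(n+"_p.npy");d=np.load(n+"_d.npy")
    vv,uu=np.mgrid[:480,:640]
    W=world(n,np.c_[uu.ravel(),vv.ravel()],d.ravel()).reshape(480,640,3)
    b,g,r=[p[...,i].astype(int) for i in range(3)]
    m=(r>110)&(r>2.5*g)&(r>2.5*b)&(d>0)
    k,l,s,ce=cv2.connectedComponentsWithStats(m.astype(np.uint8))
    for i in range(1,k):
        if s[i,4]>8: print(n,s[i],ce[i].round(1),np.median(W[l==i],0).round(3),W[l==i][:,2].max().round(3))
    if n=="top":
        # bed cloud refine
        near=(W[...,0]>.4)&(W[...,0]<.95)&(abs(W[...,1])<.2)&(d>0)
        bm=near&(W[...,2]>.005)&(W[...,2]<.02)
        k,l,s,ce=cv2.connectedComponentsWithStats(bm.astype(np.uint8));i=1+np.argmax(s[1:,4])
        print("bed z",np.median(W[l==i][:,2]))
        R_=cv2.minAreaRect(W[near&(W[...,2]>.008)&(W[...,2]<.06)][:,:2].astype(np.float32));print(R_)
im=cv2.imread("pics/top0.png")[110:300,250:380];cv2.imwrite("pics/topc.png",cv2.resize(im,None,fx=3,fy=3,interpolation=cv2.INTER_CUBIC))
E
```

```text
[[ 0.815  0.094  0.012]
 [ 0.856 -0.049  0.012]
 [ 0.508 -0.15   0.012]
 [ 0.47  -0.013  0.012]]
len 0.3617378023512961 0.1482602871272224 yaw 16.682311481836543
scene [301 158  24  17 139] [313.  166.3] [ 0.366 -0.358  0.024] 0.032
scene [318 216  13  12 114] [324.3 221.4] [ 0.588 -0.047  0.192] 0.202
scene [231 219  17  14 181] [239.2 225.6] [ 0.714 -0.271  0.071] 0.077
scene [234 238  13   8  53] [238.9 242.3] [ 0.73  -0.263  0.01 ] 0.032
scene [ 193  284   95  108 2642] [239.9 336.9] [0.926 0.039 0.103] 0.113
scene [299 298   5   5  12] [301.2 300.2] [0.731 0.027 0.053] 0.058
scene [ 315  415  106   65 3731] [362.9 456.6] [0.865 0.408 0.007] 0.067
top [  40   80  123   55 4240] [104.8 112.3] [0.891 0.504 0.007] 0.071
top [ 225   83  144   15 1620] [297.   89.6] [0.92  0.019 0.105] 0.115
top [311 164  13   7  46] [316.8 167.2] [ 0.747 -0.031  0.052] 0.059
top [290 170  11   7  43] [295.  173.3] [0.731 0.022 0.052] 0.058
top [405 171  25  22 363] [418.7 181.5] [ 0.714 -0.272  0.07 ] 0.079
top [320 221  15  15 179] [327.2 227.9] [ 0.582 -0.053  0.195] 0.203
top [450 310   9  42 345] [454.  330.5] [ 0.364 -0.362  0.025] 0.034
bed z 0.012459859047605604
((0.6709345579147339, 0.00044846534729003906), (0.5394907593727112, 0.3975840210914612), 0.12693415582180023)
```

View pics/topc.png

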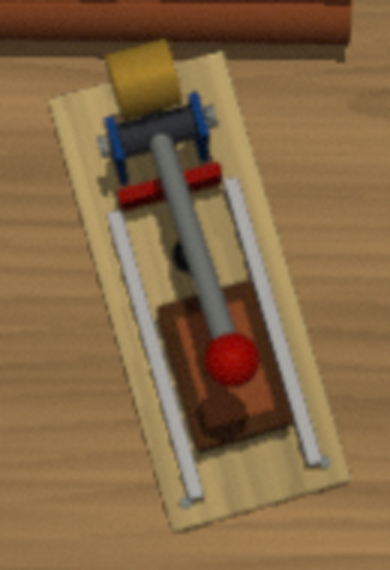

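The crop shows the jig at a yaw of about 16.5°, the block under the ball and the foot just ahead of it; the tool's y axis already lies along the jig's y. I'll move to a point behind the ball, above its height.

>>> {"fn": "carry_out", "kwargs": {"series": "0.02 0.04 0 0;0.02 0.04 0 0;0.02 0.04 0 0;0.02 0.04 0 0;0.02 0.04 0 0;0.02 0.04 0 0;0.02 0.04 0 0;0.02 0.04 0 0;0.02 0.04 0 0;0.02 0.04 0 0;0.02 0.04 0 0;0.02 0.04 0 0;0.02 0.04 0 0;0.02 0.04 0 0;0 0 0 0;0 0 0 0", "jaw": -1}}

```text
time: 3.4
tool_pos: [0.4714, -0.0874, 0.2453]
tcp_rot: [3.108, 0.452, -0.001]
wrist_force: [0.2, -0.4, 0.1]
width: -0.001
grip_force: 0.0
```

```bash
cat >> h.py <<'E'
def wworld(uv,depth,s):
    c=eyes.get_calibration("wrist");n=cv2.undistortPoints(np.array(uv,float).reshape(-1,1,2),np.array(c["K"]),np.array(c["distortion"])).reshape(-1,2)
    p=np.c_[n,np.ones(len(n))]*np.array(depth,float).reshape(-1,1)
    T=np.array(c["T_tool_cam"]);p=p@T[:3,:3].T+T[:3,3]
    return p@R.from_rotvec(s["tcp_rot"]).as_matrix().T+s["tool_pos"]
E
python3 - <<'E'
from h import *
s=bot.read_state();p,d=eyes.read_camera("wrist");cv2.imwrite("pics/w1.png",p);np.save("w_p.npy",p);np.save("w_d.npy",d)
import pickle;pickle.dump(s,open("w_s.pkl","wb"))
print(s["tool_pos"],s["tcp_rot"],s["time"],s["width"],np.array(eyes.get_calibration("wrist")["T_tool_cam"]).round(3).tolist())
for t in("ball","block"):
    for k in spot_in("wrist",t)[:2]:
        u=np.round(k["rect"]);print(t,k["score"],u,wworld([u[:2]],[d[int(u[1]),int(u[0])]],s).round(3))
E
```

```text
[ 0.47141679 -0.08736429  0.2452929 ] [ 3.10844109e+00  4.51804096e-01 -5.38184810e-04] 3.4 -0.0006604206842357812 [[0.0, -0.958, -0.286, 0.073], [1.0, -0.0, 0.001, 0.0], [-0.001, -0.286, 0.958, -0.128], [0.0, 0.0, 0.0, 1.0]]
ball 0.97 [320.  31.  99.  59.] [[ 0.57  -0.058  0.195]]
block 0.61 [321.  58. 112. 114.] [[ 0.562 -0.061  0.177]]
```

View pics/w1.png

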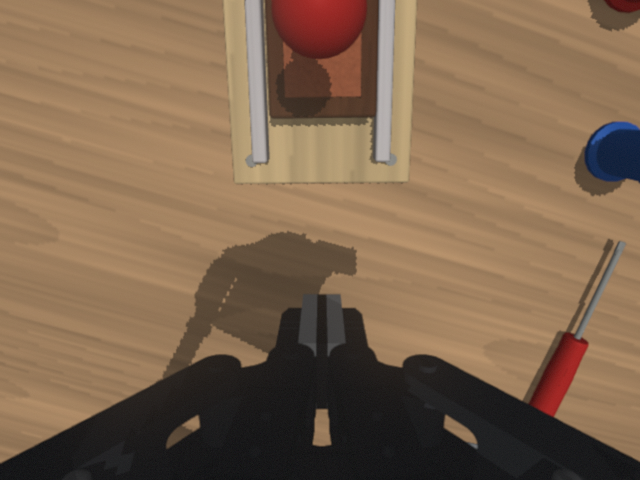

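The wrist view shows the tool lined up with the channel. The ball is at (320,10), the block's near top edge at row ~118, the bed's near edge at row 183 and the finger tips at (321,300).

Run:
```python
from h import *
import pickle
from scipy.optimize import least_squares
s=pickle.load(open("w_s.pkl","rb"));p=np.load("w_p.npy").astype(int);d=np.load("w_d.npy")
vv,uu=np.mgrid[:480,:640];W=wworld(np.c_[uu.ravel(),vv.ravel()],d.ravel(),s).reshape(480,640,3)
m=(p[...,2]>110)&(p[...,2]>3*p[...,1])&(d>0)&(vv<70)&(abs(uu-320)<55)&(W[...,2]>.13)
q=W[m];f=least_squares(lambda c:np.linalg.norm(q-c,axis=1)-.02,q.mean(0)-[0,0,.02],loss="soft_l1",f_scale=.002);ball=f.x
print("ball",ball.round(4),m.sum())
P=lambda u,v:W[v,u].round(4)
for n,(u,v) in dict(bedL=(237,180),bedR=(405,180),blkL=(280,112),blkR=(365,112),railL0=(261,155),railL1=(249,5),railR0=(384,155),railR1=(387,5)).items(): print(n,P(u,v))
# jig yaw: from near edge, rail tops by height
t=(W[...,2]>.028)&(W[...,2]<.036)&(vv<165)&(d>0)
for side in(uu<300,uu>340):
    a=W[t&side][:,:2];vx,vy,x,y=cv2.fitLine(a.astype(np.float32),cv2.DIST_HUBER,0,.01,.01).ravel();print("rail",np.degrees(np.arctan2(vy,vx)),x,y,len(a))
b=W[(W[...,2]>.04)&(W[...,2]<.054)&(vv<130)&(abs(uu-320)<70)&(d>0)]
e=np.array([np.cos(np.radians(16.5)),np.sin(np.radians(16.5))]);k=b[:,:2]@e;n=b[:,:2]@[-e[1],e[0]]
print("block near edge along",np.percentile(k,1),"y range",np.percentile(n,[1,99]),"ball along",ball[:2]@e,"ball y",ball[:2]@[-e[1],e[0]],"tcp",s["tool_pos"][:2]@e,s["tool_pos"][:2]@[-e[1],e[0]])
be=W[(W[...,2]>.008)&(W[...,2]<.016)&(vv<190)&(abs(uu-320)<100)&(d>0)];print("bed near",np.percentile(be[:,:2]@e,1),np.percentile(be[:,:2]@[-e[1],e[0]],[1,99]))
```

```text
ball [ 0.5808 -0.0541  0.1771] 2817
bedL [ 0.4671 -0.0147  0.0125]
bedR [ 0.5075 -0.1516  0.0108]
blkL [ 0.532  -0.0383  0.0474]
blkR [ 0.5498 -0.0981  0.0466]
railL0 [ 0.4957 -0.0311  0.0318]
railL1 [0.5979 0.0045 0.0308]
railR0 [ 0.5234 -0.1242  0.0312]
railR1 [ 0.6262 -0.0916  0.0319]
rail 16.882784 0.54818493 -0.013318553 2567
rail 18.145594 0.5681401 -0.109599054 2739
block near edge along 0.4956486176197638 y range [-0.25778405 -0.17909736] ball along 0.5415441211929869 ball y -0.21682520430911875 tcp 0.42719092268894315 -0.21765620682162146
bed near 0.44169492065631416 [-0.29130789 -0.14316042]
```

>>> {"fn": "carry_out", "kwargs": {"series": "0 0 -0.0365 0;0 0 -0.0365 0;0.024 0.0071 0 0;0.024 0.0071 0 0;0.024 0.0071 0 0;0 0 0 0"}}

```text
time: 4.3
tool_pos: [0.5446, -0.0668, 0.1724]
tcp_rot: [3.109, 0.449, 0.001]
wrist_force: [0.2, 0.1, -0.3]
width: 0.001
grip_force: 0.0
```

Run:
```python
from h import *
s=bot.read_state();print(s["tool_pos"],s["wrist_force"],s["time"])
e=np.array([np.cos(np.radians(16.5)),np.sin(np.radians(16.5))]);P=np.r_[s["tool_pos"][:2]@e,s["tool_pos"][2]];print(P)
for ph in np.radians(25+np.linspace(0,62,21)):
    T=np.array([.741-.22*np.cos(ph)-.031,.080+.22*np.sin(ph)]);D=T-P;P=T
    print("%.4f %.4f %.4f 0;"%(D[0]*e[0],D[0]*e[1],D[1]),end="")
```

```text
[ 0.54459191 -0.06676852  0.17240252] [ 0.22900989  0.14041438 -0.34844146] 4.3
[0.50320218 0.17240252]
0.0071 0.0021 0.0006 0;0.0051 0.0015 0.0106 0;0.0056 0.0017 0.0103 0;0.0062 0.0018 0.0100 0;0.0067 0.0020 0.0096 0;0.0072 0.0021 0.0093 0;0.0076 0.0023 0.0088 0;0.0081 0.0024 0.0084 0;0.0085 0.0025 0.0079 0;0.0089 0.0026 0.0074 0;0.0093 0.0028 0.0069 0;0.0096 0.0029 0.0064 0;0.0099 0.0029 0.0058 0;0.0102 0.0030 0.0053 0;0.0105 0.0031 0.0047 0;0.0107 0.0032 0.0041 0;0.0109 0.0032 0.0035 0;0.0111 0.0033 0.0028 0;0.0112 0.0033 0.0022 0;0.0113 0.0034 0.0016 0;0.0114 0.0034 0.0009 0;
```

Push the first part, then check.

>>> {"fn": "carry_out", "kwargs": {"series": "0.007 0.002 0 0;0.005 0.0015 0.0105 0;0.0055 0.0017 0.0105 0;0.006 0.0018 0.01 0;0.0067 0.002 0.0095 0;0.0072 0.0021 0.0093 0;0.0076 0.0023 0.0088 0;0.008 0.0024 0.0084 0"}}

```text
time: 5.3
tool_pos: [0.5917, -0.0514, 0.2423]
tcp_rot: [3.108, 0.451, -0.017]
wrist_force: [-21.9, -4.4, 15.4]
width: 0.0
grip_force: 9.7
```

```bash
cat > ball.py <<'E'
from h import *
s=bot.read_state();e=np.array([np.cos(np.radians(16.5)),np.sin(np.radians(16.5))]);print(s["tool_pos"],s["wrist_force"].round(2),s["tool_pos"][:2]@e,s["time"])
for n in("scene","top"):
    p,d=eyes.read_camera(n);p=p.astype(int)
    m=(p[...,2]>100)&(p[...,2]>2.5*p[...,1])&(p[...,2]>2.5*p[...,0])&(d>0)
    v,u=np.nonzero(m);W=world(n,np.c_[u,v],d[m]);k=(W[:,2]>.12)&(abs(W[:,1])<.15)&(W[:,0]<.85)&(W[:,0]>.5)
    if k.sum()>5:
        b=np.median(W[k],0);print(n,k.sum(),b.round(3),"phi",np.degrees(np.arctan2(b[2]-.085,.741-b[:2]@e)).round(1))
E
python3 ball.py
```

```text
[ 0.59173298 -0.05137284  0.24228277] [-21.9   -4.37  15.37] 0.5527745878148703 5.3
scene 143 [ 0.628 -0.035  0.253] phi 48.5
```

>>> {"fn": "carry_out", "kwargs": {"series": "0 0 0 0;0 0 0 0"}}

```text
time: 5.65
tool_pos: [0.5966, -0.0502, 0.2395]
tcp_rot: [3.109, 0.451, 0.0]
wrist_force: [-2.2, -0.5, 2.4]
width: 0.001
grip_force: 1.4
```

```bash
python3 ball.py
python3 - <<'E'
from h import *
p,d=eyes.read_camera("scene");a=cv2.resize(p[190:320,240:390],None,fx=4,fy=4,interpolation=cv2.INTER_CUBIC)
cv2.imwrite("pics/s2.png",a)
s=bot.read_state();print(s["torque"],s["grip_force"])
E
```

```text
[ 0.59659426 -0.05016832  0.23952823] [-2.19 -0.5   2.36] 0.557777779158506 5.65
scene 148 [ 0.632 -0.033  0.257] phi 50.0
[-0.15892485  0.43661482  0.02464096] 1.7496584448963404
```

View pics/s2.png

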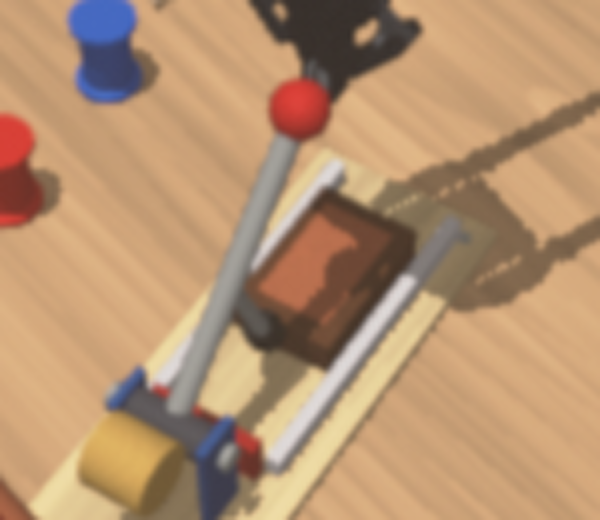

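The crop shows the fingers behind the ball, with the arm about 22° up. At rest the force is only ~3 N, so the earlier force came from damping. I'll go on more slowly.

Run:
```python
from h import *
e=np.array([np.cos(np.radians(16.5)),np.sin(np.radians(16.5))]);P=None
for ph in np.radians(np.linspace(47,90,21)):
    T=np.array([.741-.22*np.cos(ph),.22*np.sin(ph)])
    if P is not None: D=T-P;print("%.4f %.4f %.4f 0;"%(D[0]*e[0],D[0]*e[1],D[1]),end="")
    P=T
```

```text
0.0059 0.0017 0.0055 0;0.0061 0.0018 0.0053 0;0.0063 0.0019 0.0050 0;0.0064 0.0019 0.0048 0;0.0066 0.0020 0.0045 0;0.0068 0.0020 0.0043 0;0.0069 0.0021 0.0040 0;0.0071 0.0021 0.0037 0;0.0072 0.0021 0.0035 0;0.0073 0.0022 0.0032 0;0.0074 0.0022 0.0029 0;0.0075 0.0022 0.0026 0;0.0076 0.0023 0.0023 0;0.0077 0.0023 0.0020 0;0.0077 0.0023 0.0017 0;0.0078 0.0023 0.0014 0;0.0078 0.0023 0.0011 0;0.0079 0.0023 0.0008 0;0.0079 0.0023 0.0005 0;0.0079 0.0023 0.0002 0;
```

>>> {"fn": "carry_out", "kwargs": {"series": "0.006 0.0017 0.0055 0;0.006 0.0018 0.0053 0;0.0063 0.0019 0.005 0;0.0064 0.0019 0.0048 0;0.0066 0.002 0.0045 0;0.0068 0.002 0.0043 0;0.007 0.0021 0.004 0;0.007 0.0021 0.0037 0;0.0072 0.0021 0.0035 0;0.0073 0.0022 0.0032 0;0.0074 0.0022 0.003 0;0.0075 0.0022 0.0026 0;0.0076 0.0023 0.0023 0;0.0077 0.0023 0.002 0;0 0 0 0"}}

```text
time: 7.68
tool_pos: [0.694, -0.0211, 0.293]
tcp_rot: [3.109, 0.451, 0.0]
wrist_force: [-0.4, 0.1, 0.4]
width: -0.0
grip_force: 0.0
```

```bash
python3 ball.py
```

```text
[ 0.69399105 -0.02114092  0.29300321] [-0.4   0.06  0.41] 0.6594079743767746 7.675
scene 181 [0.778 0.011 0.32 ] phi 91.9
```

The arm is raised: ball along ≈0.743, z ≈0.309. Next I back off and descend behind the block.

>>> {"fn": "carry_out", "kwargs": {"series": "-0.0345 -0.0102 0 0;-0.0345 -0.0102 0 0;-0.0345 -0.0102 0 0;-0.0345 -0.0102 0 0;-0.0345 -0.0102 0 0;-0.0345 -0.0102 0 0;0 0 -0.04 0;0 0 -0.04 0;0 0 -0.04 0;0 0 -0.04 0;0 0 -0.04 0;0 0 -0.04 0;0 0 -0.019 0;0 0 0 0;0 0 0 0"}}

```text
time: 9.65
tool_pos: [0.4871, -0.0827, 0.035]
tcp_rot: [3.109, 0.45, 0.002]
wrist_force: [0.4, -0.8, 0.0]
width: -0.003
grip_force: 0.0
```

```bash
python3 ball.py
python3 - <<'E'
from h import *
p,d=eyes.read_camera("wrist");q,_=eyes.read_camera("scene")
cv2.imwrite("pics/c3.png",np.hstack([cv2.resize(p,(400,300)),cv2.resize(q[190:340,220:420],(400,300))]))
E
```

```text
[ 0.48712846 -0.08273725  0.03496001] [ 0.42 -0.82  0.02] 0.4435697310931709 9.65
scene 177 [0.777 0.012 0.319] phi 91.8
top 241 [0.77  0.005 0.321] phi 89.7
```

View pics/c3.png

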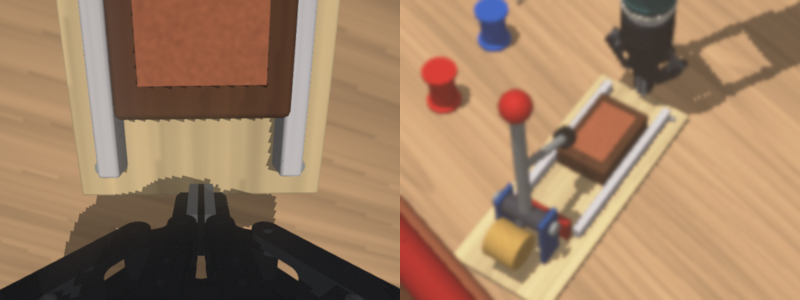

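The view shows the arm upright by itself and the fingers centred behind the block. Now I push.

>>> {"fn": "carry_out", "kwargs": {"series": "0.0115 0.0034 0 0;0.0115 0.0034 0 0;0.0115 0.0034 0 0;0.0058 0.0017 0 0;0.0058 0.0017 0 0;0.0058 0.0017 0 0;0.0058 0.0017 0 0;0.0058 0.0017 0 0;0.0058 0.0017 0 0;0.0058 0.0017 0 0;0.0058 0.0017 0 0;0.0058 0.0017 0 0;0.0058 0.0017 0 0;0.0058 0.0017 0 0;0.0058 0.0017 0 0;0.0058 0.0017 0 0;0 0 0 0"}}

```text
time: 11.98
tool_pos: [0.5975, -0.0501, 0.0344]
tcp_rot: [3.109, 0.451, 0.003]
wrist_force: [0.3, -0.2, -0.2]
width: 0.0
grip_force: 0.0
```

>>> {"fn": "carry_out", "kwargs": {"series": "0.0019 0.0006 0 0;0.0019 0.0006 0 0;0.0019 0.0006 0 0;0 0 0 0"}}

```text
time: 12.48
tool_pos: [0.6022, -0.0484, 0.034]
tcp_rot: [-3.109, -0.45, -0.001]
wrist_force: [-3.4, -1.0, 2.6]
width: 0.001
grip_force: 1.6
```

>>> {"fn": "carry_out", "kwargs": {"series": "0.0019 0.0006 0 0;0.0019 0.0006 0 0;0 0 0 0"}}

```text
time: 12.85
tool_pos: [0.6063, -0.0471, 0.0339]
tcp_rot: [-3.109, -0.451, -0.001]
wrist_force: [-2.2, -1.6, 1.7]
width: -0.003
grip_force: 1.1
```

>>> {"fn": "carry_out", "kwargs": {"series": "0.0019 0.0006 0 0;0.0019 0.0006 0 0;0 0 0 0"}}

```text
time: 13.22
tool_pos: [0.608, -0.0465, 0.0339]
tcp_rot: [3.109, 0.451, -0.006]
wrist_force: [-9.1, -3.1, 7.1]
width: 0.0
grip_force: 4.5
```

```bash
cat > blk.py <<'E'
from h import *
s=bot.read_state();p,d=eyes.read_camera("wrist");c,_=eyes.read_camera("scene")
cv2.imwrite("pics/c%d.png"%(s["time"]*100),np.hstack([cv2.resize(p,(400,300)),cv2.resize(c[190:340,220:420],(400,300))]))
vv,uu=np.mgrid[:480,:640];W=wworld(np.c_[uu.ravel(),vv.ravel()],d.ravel(),s).reshape(480,640,3)
t=np.radians(16.5);k=W[...,0]*np.cos(t)+W[...,1]*np.sin(t)-.741;n=-W[...,0]*np.sin(t)+W[...,1]*np.cos(t)+.2175
m=(W[...,2]>.043)&(W[...,2]<.0495)&(abs(n)<.033)&(k<-.03)&(k>-.2)&(d>0)&(vv<300)
for a in(-.03,-.015,0,.015):
    q=k[m&(n>a)&(n<a+.015)];print(a,np.percentile(q,[.5,99.5]).round(4),len(q))
print(s["tool_pos"],s["wrist_force"].round(1),s["time"],"c%d.png"%(s["time"]*100))
E
python3 blk.py
```

```text
-0.03 [-0.1512 -0.0726] 16651
-0.015 [-0.1512 -0.0727] 17133
0 [-0.1513 -0.0728] 16836
0.015 [-0.1513 -0.0726] 16633
[ 0.60801468 -0.04649377  0.0338619 ] [-9.1 -3.1  7.1] 13.225 c1322.png
```

>>> {"fn": "carry_out", "kwargs": {"series": "0.0019 0.0006 0 0;0 0 0 0;0 0 0 0"}}

```text
time: 13.7
tool_pos: [0.608, -0.0464, 0.0337]
tcp_rot: [3.109, 0.451, -0.012]
wrist_force: [-13.8, -4.5, 10.6]
width: 0.001
grip_force: 7.2
```

```bash
python3 blk.py
```

```text
-0.03 [-0.1511 -0.0727] 16696
-0.015 [-0.151  -0.0728] 16990
0 [-0.1511 -0.0728] 17115
0.015 [-0.1511 -0.0726] 16723
[ 0.60801524 -0.04640219  0.03371165] [-13.8  -4.5  10.6] 13.7 c1370.png
```

The force rises while the block no longer moves, so it is against the stop. I'll back off straight and look.

>>> {"fn": "carry_out", "kwargs": {"series": "-0.0038 -0.0011 0 0;-0.0115 -0.0034 0 0;-0.0345 -0.0102 0 0;-0.0345 -0.0102 0 0;-0.0345 -0.0102 0 0;0 0 0.04 0;0 0 0.04 0;0 0 0.04 0;0 0 0.04 0;0 0 0 0;0 0 0 0;0 0 0 0"}}

```text
time: 15.3
tool_pos: [0.4915, -0.0802, 0.1922]
tcp_rot: [-3.108, -0.45, 0.004]
wrist_force: [-0.3, -0.1, -0.6]
width: -0.001
grip_force: 0.0
```

```bash
python3 ball.py; python3 blk.py
python3 - <<'E'
from h import *
q,_=eyes.read_camera("scene");p,_=eyes.read_camera("top")
cv2.imwrite("pics/end.png",np.hstack([cv2.resize(q[200:340,230:370],(400,400),interpolation=2),cv2.resize(p[120:290,235:405],(400,400),interpolation=2)]))
E
```

```text
[ 0.49152854 -0.08022237  0.19216776] [-0.31 -0.14 -0.62] 0.4485028765311422 15.3
scene 174 [0.777 0.01  0.32 ] phi 91.7
top 249 [0.77  0.004 0.321] phi 89.6
-0.03 [-0.1608 -0.1574] 182
-0.015 [-0.1606 -0.1573] 177
0 [-0.1607 -0.1574] 176
0.015 [-0.1609 -0.1572] 190
[ 0.491716   -0.08032325  0.19233473] [ 0.3  0.7 -0.6] 15.4 c1540.png
```

View pics/end.png

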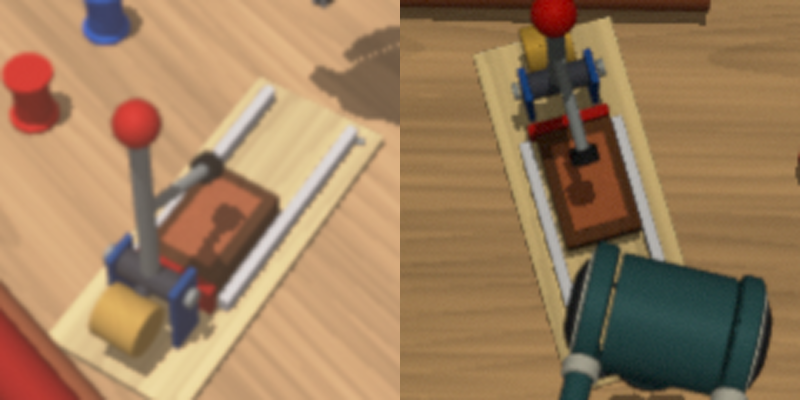

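The near face is at jig x = -0.161 (home is -0.160) and square across the channel. The picture shows the block against the red stop with the arm upright, so I hand in.

```bash
python3 -c "
from workcell import bot
print(bot.finish_job())"
```

```text
the job is handed in; nothing more can be done
None
```

The job is handed in (no verdict was returned): the red-ball arm stands raised by itself, and the block sits square against the back stop, its near face measured within about 1 mm of home.

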